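# Secure the drawbar pin with the spring cotter

### The job

On the building-site bench, take the red-headed spring cotter (the one with a springy bow) out of the slotted rack and push its straight leg straight down through the cross hole of the drawbar's coupling pin, bow hugging the outside of the pin, until the bow snaps under the pin and the red head sits down on it; then let go. Leave the yellow and the blue cotters hanging in the rack.

Things in the scene. Friction and masses are not known exactly. Their poses are not given: they have to be found in the camera images.
- red_head (a point): Centre of the spring cotter's red grip head, a block 34 (x) by 22 (y) by 46 mm high (z, up), gripped from above across x or y; a wire eye stands to 35 mm above this point. The 8 mm straight leg runs down along -z, 7 mm to the -x side; its tapered tip is 88 mm below this point. The springy bow is on the +x side, in the x-z plane, its end 23 mm out and 78 mm below. About 0.15 kg.
- red_leg (a point): Point on the axis of the red cotter's leg, 40 mm below and 7 mm to the -x side of red_head (17 mm below the head's underside); same axes. When the cotter is home this point lies at pin_hole, within about 3 mm in height.
- bow (a joint): Opening of the red cotter's spring bow in rad: 0 at rest, about 0.1 while its waist is forced over the widest part of the pin, near 0 again once snapped under. Spring 4.2 N m per rad; the push takes roughly 5 to 15 N downwards over the last 35 mm of the stroke.
- pin_hole (a point): Centre of the vertical cross hole, 13 mm wide, mouth countersunk to about 20 mm, in a dark band on the free end of a fixed level steel pin, 32 mm thick, along this y, 70 mm above the bench. Pin end 28 mm off along +y; green clevis ear, 100 mm high, 64 mm off along -y. z up. The cotter's x lies square to the pin, along this x, either way round, so that the bow goes down outside the pin.
- rack: Fixed wooden rack, 90 (x) by 290 (y) mm, top 75 mm above the bench; origin on the bench under its middle. Its 3 slots are 88 mm apart along y. In each a cotter hangs upright, head resting on the rack top, the head's x along the rack's x; which cotter is in which slot varies. Lifting a cotter by 75 mm frees it.
- yellow_head (a point): Centre of the yellow head of a wrong cotter (same head size and axes, one wide flat blade and no bow), hanging in the rack. To be left alone.
- blue_head (a point): Centre of the blue head of a wrong cotter (same head size, two thick straight prongs and no bow), hanging in the rack. To be left alone.
There are look-alikes about, which are no part of the job. What is shaped like the part that bears red_head but orange or turquoise is not meant.

How it is judged (in metres and radians):
At the end, for the whole second after the job is handed in: The red cotter's leg stands in the cross hole: red_leg within 8 mm sideways of pin_hole and from 10 mm below to 7 mm above it, the leg within 0.4 rad of upright, the cotter's x within 0.5 rad of square to the pin, and the bow closed again (below 0.06 rad) (horizontal distance between red_leg and pin_hole below 0.008 m and z of red_leg in the frame of pin_hole between -0.01 and 0.007 m and angle between the z axis of red_leg and the z axis of pin_hole, either way round below 0.4 rad and angle between the x axis of red_leg and the x axis of pin_hole, either way round below 0.5 rad and value of joint bow below 0.06 rad); the robot touches nothing.
It fails at once if the yellow cotter is moved more than 40 mm (distance of yellow_head from where it was at the start of the episode above 0.04 m).
It fails at once if the blue cotter is moved more than 40 mm (distance of blue_head from where it was at the start of the episode above 0.04 m).
It also fails if it takes over 42 s, if anything falls off the work surface, if the arm or the gripper's body presses on something with over 40 N, if the wrist force passes 120 N, or if a joint passes its speed limit or range.

### The arm

A 6-joint arm with a two-finger parallel gripper is mounted at the origin on the work surface. World frame = base frame: x ahead of the robot, y to its left, z up, the work surface at z = 0. Lengths are in mm, angles in rad, forces in N, time in s.
With the tool pointing down it reaches from about 375 to 925 mm from the base axis. Payload 5.7 kg.
Tool frame: the origin (TCP) lies where the fingers leave the gripper's body, on its centre line; the fingertips stand 73 mm ahead of it and the grasp point (between the pads) lies 54 mm ahead of it; z points along the fingers, y is the line along which they close (so a half turn about z gives the same grasp; the last joint's range is limited). The gripper opens to 85 mm and grips with 20 to 120 N. Pads are 22 mm wide; open, the fingers measure 114 mm over their backs; the gripper's body (76 mm by 85 mm) begins 54 mm behind the grasp point. The pads swing forward as they close: fully open they stand 13 mm farther back than shut.
Start: joints at [-1.229, 0.359, 1.51, -0, 1.272, -0.115], TCP at [264.63, -538.464, 303.867] pointing down, gripper open.
Joint ranges: [-2.97, 2.97], [-1.01, 2.36], [0.21, 2.38], [-0.96, 4.11], [0.2, 2.71], [-2.98, 2.98]. Speed limits (rad/s): [2.39, 2.39, 3.14, 3.14, 3.14, 3.14].

### API

Orientations are given as a rotation vector (axis times angle).
In Python, from rig import * gives the robot as it stands. The module is installed in compiled form; this text tells all that it offers.
- The arm moves only by the tool servo_tool, never from a script. Its argument "plan" is one flat list of numbers, 7 for each row, row after row: the opening in per cent of the stroke, from 0 (shut) to 100 (fully open), then the shift along the tool's x, y, z in mm, then the turn, a rotation vector about the tool's x, y, z in rad. A call has exactly 10 rows; each row is the pose to reach, as a shift and turn from the pose commanded when the call began, along the tool's axes at that moment; what a row does not reach only later rows make up. A row lasts 1/8 s, in which the tool goes at most 62.5 mm and 10.7 degrees, less where a joint would pass 70% of its speed; a pose out of reach is approached as far as the arm can. A call with a gripper value outside its range is refused whole. The fingers move at their own pace and stop on an object; "grip_force" is the grip in N (left out, the last holds). Time passes only in rows, so rows that repeat a pose let the fingers close, or fill a call up. It gives the time, the measured TCP pose, the force, the opening and the grip force at its end, in the units of the state.
- read_state(): the state, without advancing time (a new reading comes with each control period).
- camera(name): name is "side" or "top"; returns a dict with "image" (480x640x3 uint8, blue, green, red), "z_map" (480x640 float32, mm along the optical axis (not along the pixel's ray), 0 where there is no reading), "K" (3x3 intrinsics, pixels), "D" ([k1, k2, p1, p2, k3] as OpenCV has them; the pictures are not rectified), "eye" and "rotation" of the camera in the world. Camera axes: x right, y up, looking along -z (the intrinsics and any distortion apply to the point x, -y, -z); pixel columns grow to the right and rows downward; lengths in mm; the calibration is good to about 2 mm. A picture is of the moment at which its call begins.
- close_job(): hands the job in; it is judged then, once.
Trained networks look in the newest picture that a camera, given by its name, has taken for a name from the list of things; names that differ only in an ending like _2 or _b are one class to them, and where a whole thing is asked for, a point or a joint stands for the part that bears it (a point fixed in the world has none). Each returns a list of dicts, best first, with "score" (0 to 1); they miss things now and then, are a little off and sometimes report something else, mostly with a low value. They report only what shows in the picture. A call takes as long as a camera call. They do not tell look-alikes from the thing itself.
- find_in(camera, label): "centre" ([x, y, z] in mm, in world coordinates, good to about 4 mm: the middle of the surface that is visible of it).
- mark_of(camera, label): "centre" ([x, y, z] in mm, in world coordinates, good to about 4 mm: a listed point, or the origin of a listed thing).
The state is a dict: "time": time; "joint_positions": joint angles; "qvel": joint speeds; "joint_efforts": joint torques, N m; "tcp_pos": TCP position; "eef_rot": TCP orientation; "ft_force": force on the tool from outside, world axes, zero at the start; "wrist_torque": the same for the moment, N m; "opening": finger opening in mm; "grasp_force": force on a finger pad.
Only numpy, scipy, OpenCV 4.12 (cv2) and the standard library are available. Lean on these libraries where they do the work, as an engineer would, in place of code of your own. Each camera call takes 0.05 s, during which the arm holds its last target. There are 200 camera calls.

## Working session

There is one attempt and no reset: what is moved stays moved. The work goes in short steps, Python scripts to look and compute and a tool call to move; the robot and the scene stay as the last step left them, time stands still between calls to the robot, and variables do not carry over. Pictures are saved under pics/ and viewed, at most 10 in all, crops included, and the job is handed in when it is done.

Besides the shell and the picture viewer there is one more tool, called as name(argument=value, ...), one argument or row to a line, values as JSON. servo_tool: Moves the arm, as the interface text tells. Its arguments: {"type":"object","properties":{"plan":{"type":"array","items":{"type":"number"}},"grip_force":{"type":"number"}},"required":["plan"]}

```bash
mkdir -p pics; cat > h.py <<'E'
from rig import *
import numpy as np, cv2
from scipy.spatial.transform import Rotation as R
def Rm(c):
    r=np.array(c["rotation"],float)
    return r if r.shape==(3,3) else R.from_rotvec(r).as_matrix()
def cloud(c):
    "world xyz for each pixel"
    h,w=c["z_map"].shape
    uv=np.stack(np.meshgrid(np.arange(w),np.arange(h)),-1).reshape(-1,1,2).astype(np.float32)
    n=cv2.undistortPoints(uv,np.array(c["K"],float),np.array(c["D"],float)).reshape(h,w,2)
    z=c["z_map"]
    p=np.stack([n[...,0]*z,-n[...,1]*z,-z],-1)
    P=p@Rm(c).T+np.array(c["eye"]); P[z<=0]=np.nan
    return P
def proj(c,X):
    p=(np.atleast_2d(X)-np.array(c["eye"]))@Rm(c); p=p*[1,-1,-1]
    return cv2.projectPoints(p,np.zeros(3),np.zeros(3),np.array(c["K"],float),np.array(c["D"],float))[0].reshape(-1,2)
E
python3 - <<'E'
from h import *
for n in ("side","top"):
    c=camera(n); cv2.imwrite(f"pics/{n}1.png",c["image"]); print(n,np.round(c["eye"]),np.round(c["rotation"],2).tolist())
    for l in ("red_head","red_leg","pin_hole","rack","yellow_head","blue_head"):
        print(l,[(round(d["score"],2),np.round(d["centre"]).tolist(),np.round(proj(c,d["centre"])[0]).tolist()) for d in mark_of(n,l)[:5]])
print(read_state())
E
```

```text
side [-32. 777. 668.] [0.38, -1.22, -2.25]
red_head [(0.97, [476.0, 228.0, 102.0], [266.0, 273.0]), (0.67, [302.0, 188.0, 12.0], [364.0, 342.0]), (0.64, [617.0, 189.0, 11.0], [225.0, 274.0])]
red_leg [(0.91, [472.0, 228.0, 56.0], [269.0, 295.0]), (0.64, [331.0, 161.0, 12.0], [359.0, 326.0]), (0.6, [615.0, 229.0, 10.0], [211.0, 285.0])]
pin_hole [(0.67, [526.0, -186.0, 67.0], [371.0, 187.0]), (0.17, [473.0, 227.0, 55.0], [269.0, 295.0])]
rack [(0.66, [471.0, 229.0, -2.0], [270.0, 321.0])]
yellow_head [(0.62, [466.0, 318.0, 99.0], [233.0, 305.0])]
blue_head [(0.8, [481.0, 142.0, 99.0], [295.0, 249.0])]
top [378.  34. 957.] [0.1, -0.08, -1.59]
red_head [(0.74, [301.0, 186.0, 10.0], [233.0, 355.0]), (0.72, [474.0, 225.0, 101.0], [196.0, 242.0]), (0.66, [618.0, 189.0, 12.0], [231.0, 161.0])]
red_leg [(0.76, [331.0, 156.0, 9.0], [251.0, 336.0]), (0.65, [467.0, 230.0, 59.0], [199.0, 249.0]), (0.65, [617.0, 226.0, 12.0], [208.0, 162.0])]
pin_hole [(0.9, [526.0, -184.0, 71.0], [468.0, 205.0])]
rack [(0.64, [464.0, 225.0, -2.0], [210.0, 255.0]), (0.62, [485.0, 138.0, 95.0], [255.0, 234.0])]
yellow_head [(0.68, [464.0, 317.0, 99.0], [136.0, 250.0])]
blue_head [(0.98, [484.0, 137.0, 95.0], [256.0, 234.0])]
{'time': 0.7, 'joint_positions': array([-1.22913253e+00,  3.58732900e-01,  1.51039559e+00,  1.42696706e-05,
        1.27251763e+00, -1.15134316e-01]), 'qvel': array([-0.00244197, -0.00039814, -0.00063618, -0.00049463,  0.00094223,
       -0.00045892]), 'joint_efforts': array([ 2.21375708e-04, -5.27423608e+01, -2.78998661e+01, -4.47062428e-05,
        2.07642181e-03, -3.78499647e-05]), 'tcp_pos': array([ 264.61501383, -538.46586477,  303.90844837]), 'eef_rot': array([-3.05995413e+00, -7.11295732e-01, -1.17938343e-05]), 'ft_force': array([ 0.38596792, -0.04850716,  0.32376541]), 'wrist_torque': array([ 0.03038759, -0.01029002,  0.04675363]), 'grasp_force': 0.0, 'opening': 85.5287562778367}
```

View pics/side1.png

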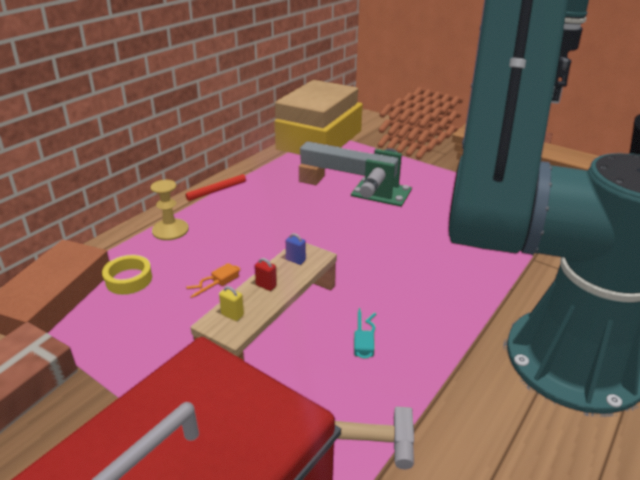

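View pics/top1.png

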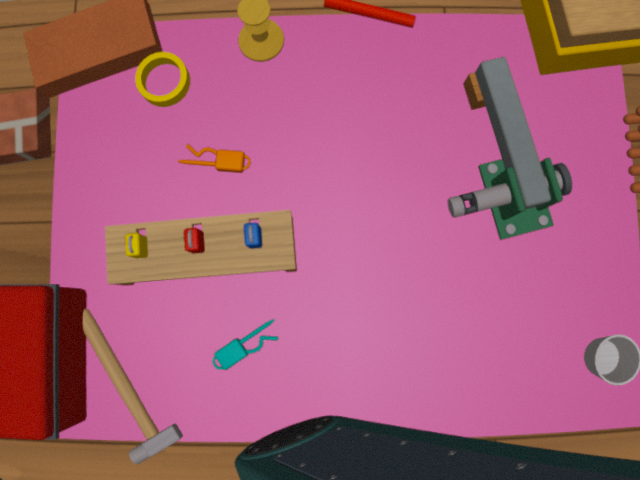

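The side view shows the red head in the middle rack slot at (266,273), yellow at (232,303) and blue at (296,250). The pin's free end is at (372,182). In the top view red is at (193,239), and the hole is in the dark band at (468,203).

Could be taken for the target (top-view pixels): red in rack (193,239), orange lying flat (230,160), turquoise lying flat (231,353), yellow (134,244), blue (252,235). I choose the red one in the rack. Next is a close crop and measurements.

```bash
python3 - <<'E'
from h import *
c=camera("top"); s=camera("side")
a=cv2.resize(c["image"][205:285,140:260],(600,400),interpolation=cv2.INTER_CUBIC)
b=cv2.resize(c["image"][170:230,440:530],(390,260),interpolation=cv2.INTER_CUBIC)
d=cv2.resize(s["image"][250:320,235:305],(390,390),interpolation=cv2.INTER_CUBIC)
im=np.zeros((600,800,3),np.uint8); im[:333,:500]=cv2.resize(a,(500,333)); im[340:600,:390]=b; im[:300,500:]=cv2.resize(d,(300,300))
s2=cv2.resize(s["image"][150:210,335:425],(390,260),interpolation=cv2.INTER_CUBIC); im[340:600,400:790]=s2
cv2.imwrite("pics/crop1.png",im)
for n,q in (("top",c),("side",s)):
    P=cloud(q); I=q["image"].astype(int); B,G,Rr=I[...,0],I[...,1],I[...,2]
    ok=(P[...,2]>78)&(abs(P[...,0]-474)<60)&(abs(P[...,1]-228)<140)
    for nm,m in (("red",(Rr>100)&(G<60)&(B<60)),("blue",(B>90)&(Rr<90)),("yel",(Rr>130)&(G>110)&(B<80))):
        p=P[ok&m]; t=p[p[:,2]>np.percentile(p[:,2],90)-10] 
        t=p[(p[:,2]>112)&(p[:,2]<128)]
        r=cv2.minAreaRect(t[:,:2].astype(np.float32)) if len(t)>4 else None
        print(n,nm,len(p),"med",np.round(np.median(p,0)),"minmax",np.round(p.min(0)),np.round(p.max(0)),"top",len(t),np.round(np.median(t,0),1) if len(t) else 0,r)
    # rack top
    m=(abs(P[...,2]-75)<5)&(abs(P[...,0]-474)<80)&(abs(P[...,1]-228)<170)
    r=cv2.minAreaRect(P[m][:,:2].astype(np.float32)); print(n,"rack",r,np.median(P[m][:,2]))
    # pin: points z 70..90 near
    m=(P[...,2]>72)&(P[...,2]<92)&(abs(P[...,0]-526)<45)&(P[...,1]>-215)&(P[...,1]<-140)
    p=P[m]; print(n,"pin n",m.sum(),"zmax",np.percentile(p[:,2],[50,95]))
    t=p
    vx,vy,x0,y0=cv2.fitLine(t[:,:2].astype(np.float32),cv2.DIST_HUBER,0,.01,.01).ravel(); 
    v=np.array([vx,vy])*np.sign(vy); print("axis dir",v,"yaw",np.arctan2(-v[0],v[1]),"pt",x0,y0)
    al=(t[:,:2]-[x0,y0])@v; e=np.percentile(al,99.5); end=np.array([x0,y0])+v*e
    print("end",end,"hole est",end-28*v, "width",np.percentile((t[:,:2]-[x0,y0])@[v[1],-v[0]],[2,98]))
E
```

```text
top red 247 med [476. 225. 121.] minmax [460. 218.  81.] [492. 239. 126.] top 237 [475.9 225.3 121.6] ((476.053955078125, 228.72735595703125), (32.37855911254883, 20.65084457397461), 2.555485486984253)
top blue 277 med [482. 138. 121.] minmax [465. 130. 108.] [498. 151. 134.] top 266 [481.5 138.3 121.3] ((481.7153625488281, 141.0546875), (33.1804313659668, 20.583406448364258), 3.6828432083129883)
top yel 266 med [469. 314. 122.] minmax [417. 304.  78.] [492. 342. 132.] top 244 [469.2 313.5 121.8] ((470.31243896484375, 315.6859130859375), (33.40766525268555, 20.276782989501953), 0.3669138550758362)
top rack ((468.9716796875, 229.1827392578125), (90.67372131347656, 290.2059326171875), 3.731165885925293) 76.05581418232657
top pin n 764 zmax [82.49672965 87.45624063]
axis dir [-0.30196798  0.95331806] yaw 0.30675632 pt 528.3567 -185.10661
end [ 519.37457158 -156.74991379] hole est [ 527.8296745  -183.44281922] width [-15.08707064  15.50636139]
side red 445 med [468. 239. 104.] minmax [458. 221.  79.] [488. 243. 123.] top 144 [469.7 237.2 118.7] ((472.39874267578125, 232.13677978515625), (28.497068405151367, 19.09156036376953), 1.896936297416687)
side blue 377 med [473. 150. 104.] minmax [463. 135.  78.] [492. 155. 123.] top 129 [476.1 148.3 118.7] ((477.7269287109375, 145.63909912109375), (29.309574127197266, 16.742679595947266), 3.0015485286712646)
side yel 494 med [459. 326. 102.] minmax [450. 305.  79.] [483. 330. 121.] top 131 [459.9 325.2 118. ] ((464.2020263671875, 323.8075866699219), (33.18971252441406, 15.926973342895508), 34.9394645690918)
side rack ((468.66656494140625, 229.28526306152344), (93.43887329101562, 293.20159912109375), 3.777710199356079) 74.5946024065687
side pin n 232 zmax [80.51021169 85.64725088]
axis dir [-0.17568329  0.98444676] yaw 0.1765998 pt 524.3483 -179.8283
end [ 519.7475508  -154.04769713] hole est [ 524.66668303 -181.61220747] width [-12.73783268  15.53621976]
```

View pics/crop1.png

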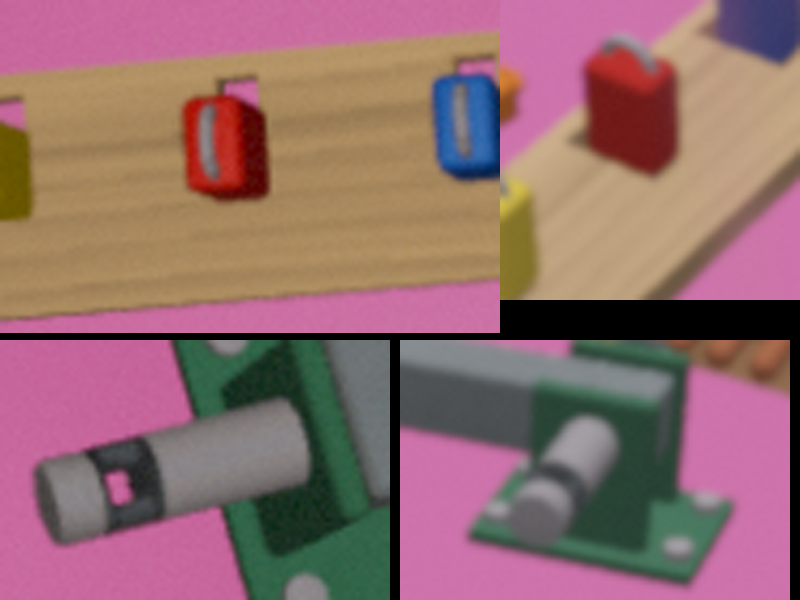

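The crops show the red block with a wire eye, hanging in the middle slot. The slot stays open on its world +x side, at crop (240,90), so the bow is at +x. The pin's through-hole shows in the dark band at top-view pixel (467,204). Next I refine the pin axis and set up a helper for the move numbers.

```bash
cat >> h.py <<'E'
def rows(wps, p0=None, r0=None):
    "wps: (x,y,z,yaw of tool y) tool-down -> tool-frame shift & turn from the commanded pose (p0,r0)"
    s=read_state()
    p0=s["tcp_pos"] if p0 is None else np.array(p0,float); M=R.from_rotvec(s["eef_rot"] if r0 is None else r0)
    for x,y,z,a in wps:
        Y=np.array([np.cos(a),np.sin(a),0]);Z=np.array([0,0,-1.]);T=R.from_matrix(np.c_[np.cross(Y,Z),Y,Z])
        print(np.round(M.inv().apply(np.array([x,y,z])-p0),1),np.round((M.inv()*T).as_rotvec(),3))
E
python3 - <<'E'
from h import *
from scipy.optimize import least_squares
for n in ("top","side"):
    c=camera(n);P=cloud(c);I=c["image"].astype(int)
    g=(I.max(-1)-I.min(-1)<30)
    m=g&(P[...,2]>60)&(P[...,2]<92)&(abs(P[...,0]-526)<45)&(P[...,1]>-230)&(P[...,1]<-160)
    p=P[m]
    def f(v):
        t,x0,z0=v; a=np.array([-np.sin(t),np.cos(t),0]); d=p-[x0,-184,z0]; d=d-np.outer(d@a,a); return np.linalg.norm(d,axis=1)-16
    r=least_squares(f,[.27,526,70],loss="soft_l1"); t,x0,z0=r.x
    print(n,len(p),r.x,"rms",np.std(r.fun))
    a=np.array([-np.sin(t),np.cos(t),0]); 
    dk=I.max(-1)<95; ok=abs(f(r.x))<5; al=(p-[x0,-184,z0])@a; q=al[ok&dk[m]]
    print("dark band",len(q),np.percentile(q,[2,25,50,75,98]))
    for w in ([467.4,204.2],) if n=="top" else ():
        pass
    for k in np.median(q),:
        h=np.array([x0,-184,z0])+a*k; print("hole",h,"px top-mouth",proj(c,h+[0,0,14]),proj(c,h-[0,0,14]))
rows([(520,-150,300,-.6),(580,60,280,-.2),(475.5,229,230,.065),(475.5,229,155,.065)])
E
```

```text
top 864 [2.46244582e-01 5.28642183e+02 7.02328011e+01] rms 2.4615285043637796
dark band 182 [-45.05118279  -8.62898487  -2.40116306   5.14000241  10.81006193]
hole [ 529.2274988  -186.32873123   70.23280113] px top-mouth [[470.73168872 201.42265628]] [[466.44124243 204.55882172]]
side 251 [2.23471564e-01 5.29350644e+02 6.90728296e+01] rms 1.9973197658756288
dark band 58 [-31.62474821  -9.62723559  -6.59336574   1.37460083  23.78610951]
hole [ 530.81184034 -190.42941493   69.07282962] px top-mouth [[370.46071156 179.33027623]] [[369.7696693 190.3268049]]
[ 400.5 -236.     3.9] [-0.    -0.    -0.514]
[ 547.  -398.    23.9] [-0.    -0.    -0.914]
[ 527.7 -595.8   73.9] [-0.    -0.    -1.179]
[ 527.7 -595.8  148.9] [-0.    -0.    -1.179]
```

servo_tool(
  plan=[100, 50, -30, 2, 0, 0, -0.08, 100, 105, -60, 4, 0, 0, -0.16, 100, 160, -90, 6, 0, 0, -0.24, 100, 212, -122, 8, 0, 0, -0.32, 100, 265, -154, 10, 0, 0, -0.4, 100, 318, -186, 12, 0, 0, -0.48, 100, 368, -218, 14, 0, 0, -0.56, 100, 415, -255, 16, 0, 0, -0.64, 100, 455, -295, 18, 0, 0, -0.72, 100, 490, -335, 20, 0, 0, -0.8],
  grip_force=60,
)

```text
time: 2.15
tcp_pos: [557.4, -19.7, 284.0]
eef_rot: [2.538, 1.85, 0.001]
ft_force: [0.9, 0.1, -0.1]
opening: 85.4
grasp_force: 0.0
```

```bash
python3 - <<'E'
from h import *
s=read_state();print(s["time"],s["tcp_pos"],s["eef_rot"])
# commanded pose, from start pose
M=R.from_rotvec([-3.06,-.7113,0]); p=np.array([264.63,-538.464,303.867])+M.apply([490,-335,20]); r=(M*R.from_rotvec([0,0,-.8])).as_rotvec()
print(p,r)
rows([(475.5,229,230,.065),(475.5,229,155,.065)],p,r)
E
```

```text
2.15 [557.40970267 -19.7421297  284.00157698] [2.53828897e+00 1.85031883e+00 9.24316081e-04]
[556.6334493  -21.68634623 283.8709465 ] [-2.54145395e+00 -1.84677123e+00 -5.52107792e-06]
[ 213.4 -154.6   53.9] [-0.    -0.    -0.379]
[ 213.4 -154.6  128.9] [-0.    -0.    -0.379]
```

servo_tool(
  plan=[100, 45, -30, 10, 0, 0, -0.08, 100, 90, -65, 22, 0, 0, -0.16, 100, 132, -96, 34, 0, 0, -0.24, 100, 175, -127, 45, 0, 0, -0.32, 100, 213.4, -154.6, 54, 0, 0, -0.379, 100, 213.4, -154.6, 70, 0, 0, -0.379, 100, 213.4, -154.6, 90, 0, 0, -0.379, 100, 213.4, -154.6, 110, 0, 0, -0.379, 100, 213.4, -154.6, 129, 0, 0, -0.379, 100, 213.4, -154.6, 129, 0, 0, -0.379],
)

```text
time: 3.4
tcp_pos: [474.9, 227.8, 153.5]
eef_rot: [-2.149, -2.29, 0.005]
ft_force: [-0.4, 0.5, -0.6]
opening: 85.4
grasp_force: 0.0
```

```bash
python3 - <<'E'
from h import *
s=camera("side"); i=s["image"]; cv2.imwrite("pics/g1.png",cv2.resize(i[150:340,180:400],(660,570),interpolation=cv2.INTER_CUBIC))
s=read_state();print(s["time"],s["tcp_pos"],s["eef_rot"],s["ft_force"]); rows([(475.5,229,155,.065)])
E
```

```text
3.45 [475.44872654 228.14375426 154.45268716] [-2.14890324e+00 -2.29081984e+00  2.28799344e-03] [-0.33407734 -0.24344989  0.84341851]
[ 0.9  0.1 -0.5] [-0.001  0.001 -0.001]
```

View pics/g1.png

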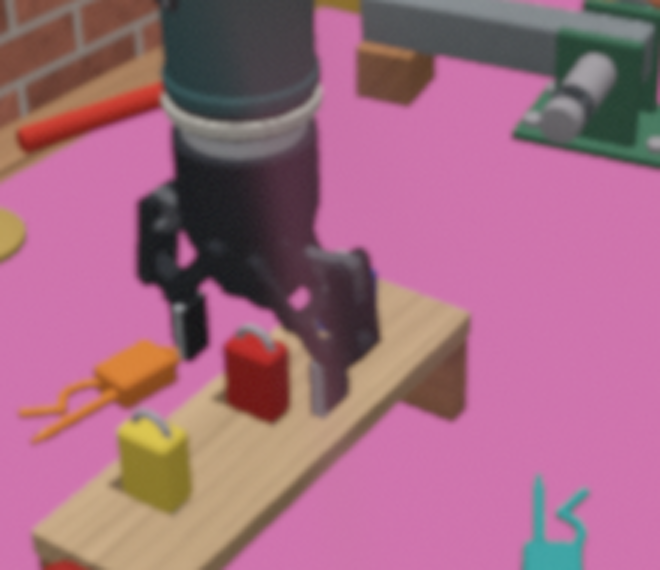

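The picture shows the open fingers straddling the red head at crop (258,375) along its x, and yellow is untouched at (155,460). I'll close and lift.

servo_tool(
  plan=[0, 0, 0, 0, 0, 0, 0, 0, 0, 0, 0, 0, 0, 0, 0, 0, 0, 0, 0, 0, 0, 0, 0, 0, 0, 0, 0, 0, 0, 0, 0, 0, 0, 0, 0, 0, 0, 0, 0, 0, 0, 0, 0, 0, 0, -10, 0, 0, 0, 0, 0, 0, -40, 0, 0, 0, 0, 0, 0, -80, 0, 0, 0, 0, 0, 0, -115, 0, 0, 0],
  grip_force=80,
)

```text
time: 4.7
tcp_pos: [475.2, 229.0, 271.5]
eef_rot: [-2.148, -2.293, -0.0]
ft_force: [-0.8, 0.5, -2.1]
opening: 32.8
grasp_force: 79.6
```

```bash
python3 - <<'E'
from h import *
s=camera("side"); i=s["image"]; cv2.imwrite("pics/g2.png",cv2.resize(i[130:330,180:400],(660,600),interpolation=cv2.INTER_CUBIC))
for n in("side","top"):
    c=camera(n) if n=="top" else s
    P=cloud(c);I=c["image"].astype(int);m=(I[...,2]>100)&(I[...,1]<60)&(I[...,0]<60)&(P[...,2]>120)&(abs(P[...,1]-228)<50)&(abs(P[...,0]-475)<50)
    p=P[m]; print(n,len(p),np.round(np.percentile(p,[1,50,99],axis=0)) if len(p) else 0)
    for l in("red_head","red_leg"): print(l,[(round(d["score"],2),np.round(d["centre"])) for d in mark_of(n,l)[:3]])
s=read_state();print(s["time"],s["tcp_pos"],s["eef_rot"],s["ft_force"],s["opening"],s["grasp_force"])
E
```

```text
side 418 [[458. 228. 195.]
 [474. 239. 221.]
 [493. 242. 245.]]
red_head [(0.81, array([477., 226., 217.])), (0.72, array([613., 186.,  13.])), (0.65, array([301., 186.,  13.]))]
red_leg [(0.75, array([471., 227., 171.])), (0.67, array([329., 159.,  10.])), (0.66, array([614., 231.,  10.]))]
top 81 [[459. 195. 189.]
 [472. 218. 229.]
 [492. 222. 334.]]
red_head [(0.72, array([613., 192.,  11.])), (0.71, array([302., 188.,  10.])), (0.67, array([478., 231., 215.]))]
red_leg [(0.97, array([330., 157.,  12.])), (0.67, array([616., 228.,  15.])), (0.57, array([469., 226., 172.]))]
5.0 [474.50651625 228.73330753 268.79859605] [-2.14718626 -2.29154251  0.00332735] [ 0.08026682 -0.56728232 -1.94926153] 32.91919004865178 79.63500380516052
```

View pics/g2.png

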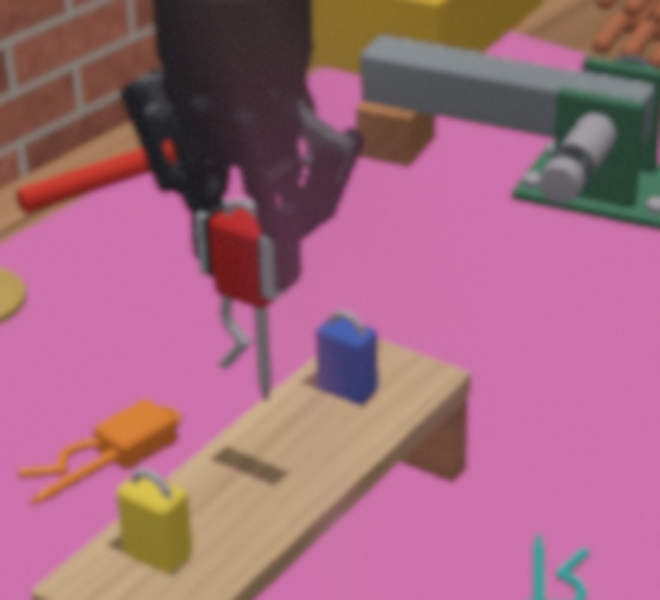

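The picture shows the cotter held upright at crop (240,258), with the bow at +x and the leg tip at (265,397). Yellow and blue still hang in the rack. Next I carry it high over to the pin.

servo_tool(
  plan=[0, 0, 0, -40, 0, 0, 0, 0, -35, 3, -50, 0, 0, -0.015, 0, -85, 7, -50, 0, 0, -0.035, 0, -140, 11, -50, 0, 0, -0.06, 0, -197, 15, -50, 0, 0, -0.085, 0, -254, 19, -50, 0, 0, -0.11, 0, -310, 24, -45, 0, 0, -0.14, 0, -365, 28, -40, 0, 0, -0.165, 0, -400, 31, -35, 0, 0, -0.18, 0, -414.8, 31.8, -30, 0, 0, -0.185],
)

```text
time: 6.25
tcp_pos: [533.7, -184.5, 297.9]
eef_rot: [-1.928, -2.477, 0.001]
ft_force: [-0.6, -0.3, -2.2]
opening: 33.6
grasp_force: 79.8
```

servo_tool(
  plan=[0, 0, 0, 12, 0, 0, 0, 0, 0, 0, 25, 0, 0, 0, 0, 0, 0, 38, 0, 0, 0, 0, 0, 0, 45, 0, 0, 0, 0, 0, 0, 45, 0, 0, 0, 0, 0, 0, 45, 0, 0, 0, 0, 0, 0, 45, 0, 0, 0, 0, 0, 0, 45, 0, 0, 0, 0, 0, 0, 45, 0, 0, 0, 0, 0, 0, 45, 0, 0, 0],
)

```text
time: 7.5
tcp_pos: [534.2, -182.8, 255.0]
eef_rot: [1.927, 2.481, 0.0]
ft_force: [0.1, -0.4, -1.7]
opening: 33.2
grasp_force: 79.8
```

```bash
python3 - <<'E'
from h import *
c=camera("side"); t=camera("top"); s=read_state();print(s["time"],s["tcp_pos"],s["eef_rot"],s["ft_force"],s["opening"])
im=np.zeros((600,800,3),np.uint8)
im[:,:400]=cv2.resize(c["image"][90:210,335:415],(400,600),interpolation=cv2.INTER_CUBIC)
im[:400,400:]=cv2.resize(t["image"][150:250,420:520],(400,400),interpolation=cv2.INTER_CUBIC)
cv2.imwrite("pics/i1.png",im)
p=s["tcp_pos"];M=R.from_rotvec(s["eef_rot"]).as_matrix();Y=M[:,1]
leg=p-7*Y; 
for n,q in(("side",c),("top",t)):
    P=cloud(q)
    print(n,"pred tip px",proj(q,leg+[0,0,-145]),"leg mid",proj(q,leg+[0,0,-115]),"hole mouth px",proj(q,[527.4,-184.5,86]))
    for l in("red_head","red_leg","pin_hole"): print(l,[(round(d["score"],2),np.round(d["centre"]),np.round(proj(q,d["centre"])[0])) for d in mark_of(n,l)[:2]])
P=cloud(c)
m=(P[...,2]>108)&(P[...,2]<165)&(np.linalg.norm(P[...,:2]-leg[:2],axis=-1)<40)
for z in range(108,165,8):
    k=m&(abs(P[...,2]-z)<4); v,u=np.nonzero(k)
    if len(u): print(z,len(u),np.c_[u,v,np.round(P[k],0)][:14:2].tolist())
print("leg pred",leg)
E
```

```text
7.6 [ 534.1764526  -182.83934031  254.9068891 ] [-1.92711476e+00 -2.48101866e+00 -1.11611306e-04] [ 0.33813173  0.03373344 -2.45182314] 33.14623823032886
side pred tip px [[371.05134159 169.92866178]] leg mid [[371.82289835 157.5445705 ]] hole mouth px [[370.4282972  179.58789205]]
red_head [(0.74, array([615., 188.,   9.]), array([226., 275.])), (0.64, array([ 538., -182.,  202.]), array([369., 130.]))]
red_leg [(0.96, array([ 532., -184.,  158.]), array([370., 149.])), (0.76, array([614., 232.,  12.]), array([210., 285.]))]
pin_hole [(0.78, array([ 526., -183.,   69.]), array([370., 187.]))]
top pred tip px [[473.79348725 199.62013237]] leg mid [[478.94277543 195.86708825]] hole mouth px [[469.88355807 202.43081852]]
red_head [(0.75, array([614., 193.,  12.]), array([228., 163.])), (0.6, array([ 534., -183.,  199.]), array([489., 183.]))]
red_leg [(0.72, array([619., 230.,  13.]), array([206., 161.])), (0.71, array([ 527., -189.,  154.]), array([484., 195.]))]
pin_hole [(0.92, array([ 525., -183.,   74.]), array([467., 205.]))]
108 2 [[370.0, 169.0, 530.0, -185.0, 111.0]]
116 8 [[3
[... 1108 characters left out ...]
 544.0, -177.0, 151.0], [362.0, 153.0, 548.0, -177.0, 148.0], [364.0, 153.0, 543.0, -176.0, 150.0], [370.0, 153.0, 533.0, -185.0, 149.0]]
156 22 [[360.0, 147.0, 556.0, -180.0, 159.0], [361.0, 148.0, 551.0, -176.0, 159.0], [361.0, 149.0, 551.0, -177.0, 156.0], [363.0, 149.0, 547.0, -178.0, 157.0], [373.0, 149.0, 528.0, -188.0, 159.0], [362.0, 150.0, 549.0, -177.0, 155.0], [371.0, 150.0, 530.0, -183.0, 158.0]]
164 12 [[361.0, 146.0, 551.0, -177.0, 163.0], [363.0, 146.0, 549.0, -181.0, 163.0], [362.0, 147.0, 547.0, -174.0, 163.0], [373.0, 147.0, 527.0, -186.0, 164.0], [371.0, 148.0, 529.0, -182.0, 163.0], [373.0, 148.0, 524.0, -181.0, 165.0]]
leg pred [ 527.3940651  -184.57116586  254.90675566]
```

View pics/i1.png

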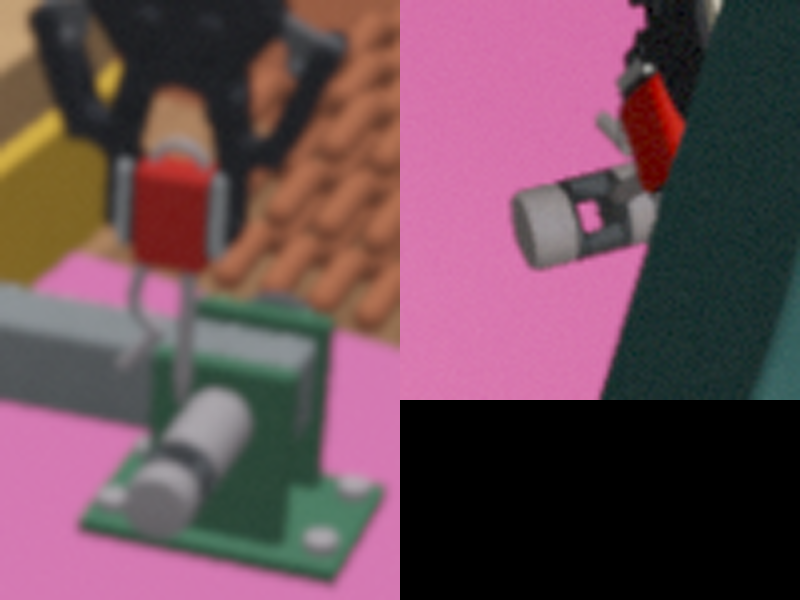

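The side crop shows the leg tip at (183,390), directly above the band at (183,450), with the bow on the +x side. In the top crop the tip at about (612,190) lines up with the mouth at about (599,210) once parallax is allowed for. I'll lower until the leg is in the hole and watch the force.

servo_tool(
  plan=[0, 0, 0, 8, 0, 0, 0, 0, 0, 0, 14, 0, 0, 0, 0, 0, 0, 19, 0, 0, 0, 0, 0, 0, 23, 0, 0, 0, 0, 0, 0, 27, 0, 0, 0, 0, 0, 0, 31, 0, 0, 0, 0, 0, 0, 35, 0, 0, 0, 0, 0, 0, 39, 0, 0, 0, 0, 0, 0, 42, 0, 0, 0, 0, 0, 0, 42, 0, 0, 0],
)

```text
time: 9.15
tcp_pos: [534.0, -182.8, 212.6]
eef_rot: [-1.927, -2.481, 0.0]
ft_force: [0.4, 0.2, -2.2]
opening: 33.4
grasp_force: 79.8
```

servo_tool(
  plan=[0, 0, 0, 4, 0, 0, 0, 0, 0, 0, 8, 0, 0, 0, 0, 0, 0, 12, 0, 0, 0, 0, 0, 0, 16, 0, 0, 0, 0, 0, 0, 19, 0, 0, 0, 0, 0, 0, 22, 0, 0, 0, 0, 0, 0, 25, 0, 0, 0, 0, 0, 0, 28, 0, 0, 0, 0, 0, 0, 30, 0, 0, 0, 0, 0, 0, 30, 0, 0, 0],
)

```text
time: 10.4
tcp_pos: [535.4, -182.9, 182.7]
eef_rot: [1.926, 2.479, 0.002]
ft_force: [5.4, 1.1, -2.3]
opening: 33.3
grasp_force: 80.1
```

servo_tool(
  plan=[0, 0, 0, 2, 0, 0, 0, 0, 0, 0, 4, 0, 0, 0, 0, 0, 0, 6, 0, 0, 0, 0, 0, 0, 8, 0, 0, 0, 0, 0, 0, 10, 0, 0, 0, 0, 0, 0, 12, 0, 0, 0, 0, 0, 0, 14, 0, 0, 0, 0, 0, 0, 15, 0, 0, 0, 0, 0, 0, 16, 0, 0, 0, 0, 0, 0, 16, 0, 0, 0],
)

```text
time: 11.65
tcp_pos: [533.3, -182.7, 166.6]
eef_rot: [-1.926, -2.48, 0.001]
ft_force: [-0.2, 0.8, -1.3]
opening: 33.3
grasp_force: 80.4
```

```bash
python3 - <<'E'
from h import *
c=camera("side"); s=read_state();print(s["time"],s["tcp_pos"],s["eef_rot"],s["ft_force"],s["opening"])
cv2.imwrite("pics/i2.png",cv2.resize(c["image"][110:210,325:425],(600,600),interpolation=cv2.INTER_CUBIC))
P=cloud(c);I=c["image"].astype(int);m=(I[...,2]>90)&(I[...,1]<60)&(I[...,0]<60)&(P[...,2]>80)&(abs(P[...,1]+182)<40)&(abs(P[...,0]-534)<40)
print(np.percentile(P[m],[1,50,99],axis=0))
E
```

```text
11.7 [ 533.52977893 -182.73013849  166.7319912 ] [-1.92633359e+00 -2.48009593e+00  7.67093922e-04] [-0.41289043 -0.74182621 -1.25492751] 33.32777130761064
[[ 516.08822969 -182.38096161   88.29266059]
 [ 531.2833529  -172.62228222  112.63063795]
 [ 548.74400683 -166.18549203  132.56455157]]
```

View pics/i2.png

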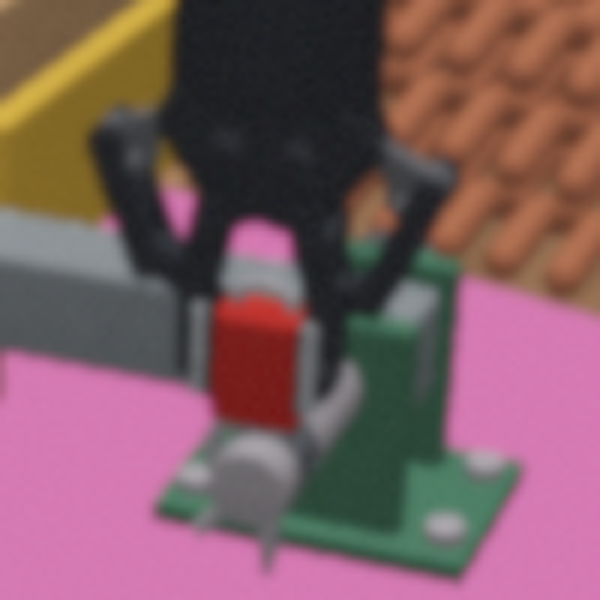

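The head sits on the pin at crop (258,365), with the leg tip at (268,560) and the bow end at (205,520) below it. The bow has snapped, since the side force is gone. I'll press a little further to seat it.

servo_tool(
  plan=[0, 0, 0, 0.5, 0, 0, 0, 0, 0, 0, 1, 0, 0, 0, 0, 0, 0, 1.5, 0, 0, 0, 0, 0, 0, 2, 0, 0, 0, 0, 0, 0, 2, 0, 0, 0, 0, 0, 0, 2.5, 0, 0, 0, 0, 0, 0, 2.5, 0, 0, 0, 0, 0, 0, 3, 0, 0, 0, 0, 0, 0, 3, 0, 0, 0, 0, 0, 0, 3, 0, 0, 0],
)

```text
time: 12.95
tcp_pos: [534.3, -183.2, 165.1]
eef_rot: [1.926, 2.48, -0.001]
ft_force: [-3.4, 0.7, 10.1]
opening: 33.0
grasp_force: 81.7
```

The head is seated: there is 10 N upward on the tool. I'll release and retreat.

servo_tool(
  plan=[45, 0, 0, -1, 0, 0, 0, 70, 0, 0, -2, 0, 0, 0, 80, 0, 0, -2, 0, 0, 0, 80, 0, 0, -2, 0, 0, 0, 80, 0, 0, -2, 0, 0, 0, 80, 0, 0, -15, 0, 0, 0, 80, 0, 0, -40, 0, 0, 0, 80, 0, 0, -80, 0, 0, 0, 80, 0, 0, -120, 0, 0, 0, 80, 0, 0, -140, 0, 0, 0],
)

```text
time: 14.2
tcp_pos: [535.0, -183.2, 307.4]
eef_rot: [1.924, 2.478, 0.002]
ft_force: [-0.3, -0.6, -0.6]
opening: 68.1
grasp_force: 0.0
```

```bash
python3 - <<'E'
from h import *
c=camera("side"); t=camera("top"); s=read_state();print(s["time"],s["tcp_pos"],s["ft_force"],s["opening"])
im=np.zeros((600,800,3),np.uint8)
im[:,:600]=cv2.resize(c["image"][110:210,325:425],(600,600),interpolation=cv2.INTER_CUBIC)
im[:200,600:]=cv2.resize(t["image"][170:230,440:500],(200,200),interpolation=cv2.INTER_CUBIC)
im[200:400,600:]=cv2.resize(c["image"][220:330,200:310],(200,200))
cv2.imwrite("pics/f.png",im)
P=cloud(c);I=c["image"].astype(int);m=(I[...,2]>90)&(I[...,1]<60)&(I[...,0]<60)&(P[...,2]>80)&(abs(P[...,1]+182)<40)&(abs(P[...,0]-534)<40)
print(np.percentile(P[m],[1,50,99],axis=0))
for l in("red_head","red_leg"): print(l,[(round(d["score"],2),np.round(d["centre"])) for d in mark_of("side",l)[:3]])
E
```

```text
14.3 [ 535.54810615 -183.44152248  307.48052983] [ 0.6440053  -0.50481423  0.26344797] 68.19452070098033
[[ 517.30568993 -188.81495816   87.44790828]
 [ 531.38092003 -173.83478286  111.78590889]
 [ 570.63377943 -166.79846261  291.10976698]]
red_head [(0.85, array([299., 185.,  14.])), (0.71, array([480., 142.,  96.])), (0.67, array([615., 187.,  11.]))]
red_leg [(0.96, array([330., 160.,  12.])), (0.9, array([615., 233.,  10.])), (0.84, array([ 531., -186.,   67.]))]
```

View pics/f.png

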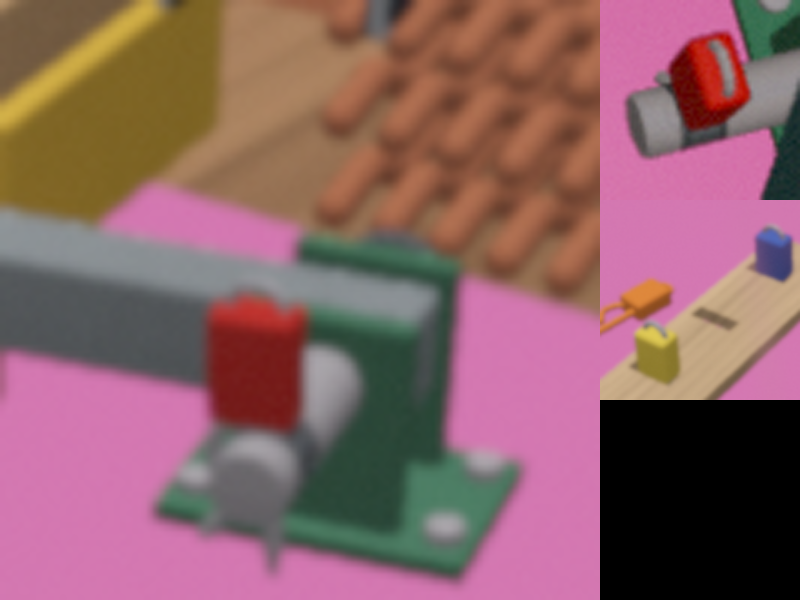

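The red cotter stands seated on the pin at (255,365), square to it, with the leg and bow end showing below. Blue and yellow still hang in the rack, and the gripper is clear. I'm handing in.

```bash
python3 -c "
from rig import *
print(close_job())"
```

```text
the job is handed in; nothing more can be done
None
```

The red cotter is seated in the coupling pin with its bow snapped under, the yellow and blue cotters still hang in the rack, and I handed the job in at about 14 s; `close_job()` returned no verdict.

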